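# Open the plug box

## Task

The glue bottle has been left standing on the lid of the wooden plug box: pick it off and stand it upright on the blue tile, then lift the lid off the box and lay it flat, knob up, in the middle of the cork mat. Set both down gently rather than dropping them, leave the box standing open where it is, and do not disturb the other things on the bench.

Things in the scene. Friction and masses are not known exactly. Their poses are not given: they have to be found in the camera images.
- box: Dark wooden open-topped box of wooden plugs, 150 (x) x 110 (y) x 55 mm high, walls 8 mm, loose on the bench, about 0.8 kg. Origin: centre of its underside, z up.
- lid: Loose plywood lid resting on the box: plate 150 (x) x 110 (y) x 8 mm with a lip 129 x 89 x 6 mm below it that sits inside the box walls with 2.5 mm play a side, and a black upright cylindrical knob at its centre, 26 mm diameter, 32 mm tall. Origin: centre of the lip's underside (49 mm above the box's underside when closed); plate from z = 6 to 14 mm, knob from 14 to 46 mm; z up. About 0.16 kg.
- glue: White glue bottle with a blue label, standing on the lid near one end, close to the knob: body 40 mm diameter to z = 80 mm, shoulder to 90 mm, red cylindrical cap 24 mm diameter from z = 90 to 120 mm (top). Origin: centre of its underside, z up. About 0.12 kg. At the start its underside is 14 mm above the lid's origin.
- tile: Blue glazed tile fixed on the bench, 90 x 90 x 8 mm. Origin: centre of its underside; its top is at z = 8 mm.
- mat: Cork mat fixed on the bench, 200 (x) x 180 (y) x 5 mm. Origin: centre of its underside; its top is at z = 5 mm.
- tape: Bystander: roll of blue tape lying flat, 90 mm diameter, 25 mm high. Origin: centre of its underside.
- cup: Bystander: clear plastic cup, 68 mm diameter, 85 mm high. Origin: centre of its underside.
- spray: Bystander: spray can standing, 54 mm diameter, 180 mm high. Origin: centre of its underside.
- offcut: Bystander: wooden offcut 60 x 35 x 25 mm. Origin: centre of its underside.
- screwdriver: Bystander: screwdriver lying flat. Origin: under its middle.
- hammer: Bystander: hammer lying flat. Origin: under its middle.

How it is judged:
By the outcome, as a careful person would: the job done as asked, in the order asked, and still so for the second after the job is handed in, with the robot touching nothing.
It also fails if it takes over 67 s, if anything falls off the work surface, if the arm or the gripper's body presses on something with over 40 N, if the wrist force passes 120 N, or if a joint passes its speed limit or range.

## Robot

A 7-joint arm with a two-finger parallel gripper is mounted at the origin on the work surface. World frame = base frame: x ahead of the robot, y to its left, z up, the work surface at z = 0. Lengths are in mm, angles in rad, forces in N, time in s.
With the tool pointing down it reaches from about 425 to 950 mm from the base axis. Payload 16.7 kg.
Tool frame: the origin (TCP) lies at the very end of the fingers, on their centre line; the grasp point (between the pads) lies 19 mm behind it (env.tcp_to_grasp is the z of the grasp point in the tool frame, in mm); z points along the fingers, x is the direction in which the jaws open and shut, and the axes are right-handed (so a half turn about z gives the same grasp; the last joint's range is limited). The gripper opens to 94 mm and grips with 3 to 60 N. Pads are 16 mm wide; open, the fingers measure 119 mm over their backs; the gripper's body (75 mm by 177 mm) begins 78 mm behind the grasp point.
Start: joints at [-1.387, 0.426, 0.074, 1.606, -0.034, 1.111, -0.067], TCP at [221.157, 637.702, 205.467] pointing down, gripper open.
Joint ranges: [-2.85, 2.85], [-0.5, 2.14], [-1.23, 1.37], [0.21, 2.46], [-1.02, 4.16], [0.16, 2.05], [-2.73, 2.73]. Speed limits (rad/s): [1.89, 1.89, 2.39, 2.39, 3.01, 3.01, 3.01].

## Interface

Orientations are given as a 3x3 rotation matrix whose columns are the frame's x, y, z axes.
In Python, from cell import env gives the robot as it stands.
- The arm moves only by the tool servo_tool, never from a script. Its argument "motion" is a list of rows, each a list of 2 entries, a list of its own where there are three numbers: the shift along the tool's x, y, z in cm, then the turn, a rotation vector about the tool's x, y, z in degrees. A call has exactly 5 rows; each row shifts and turns the commanded pose from where the row before left it, along the tool's axes as they then stand; what a row does not reach is not made up. A row lasts 1/12 s, in which the tool goes at most 41.7 mm and 7.16 degrees, less where a joint would pass 70% of its speed; a pose out of reach is approached as far as the arm can. A call is refused whole if a number of a shift passes 4.17 or a number of a turn 7.16, either way. A call with a gripper value outside its range is refused whole. "grip" is the gripper's target within -1 to 1 (fully open at 1, half-way at 0, shut at -1), set as the call begins (left out, the last holds). The fingers move at their own pace and stop on an object; "force" is the grip in N (left out, the last holds). Time passes only in rows, so rows that do not move let the fingers close, or fill a call up. It gives the time, the measured TCP pose, the force and the opening at its end, in the units of the state.
- env.get_obs(): the state, without advancing time (a new reading comes with each control period).
- env.capture(name): name is "side" or "top" or "wrist"; returns a dict with "img" (400x640x3 uint8, red, green, blue), "mtx" (3x3 intrinsics, pixels), "extrinsics" (4x4, takes a point from camera to world coordinates); the wrist camera has in their place "mount" (4x4, takes a point from camera to tool coordinates, whose origin is the TCP and whose axes are the tool frame's). Camera axes: x right, y down, z forward; pixel columns grow to the right and rows downward; lengths in mm; the calibration is good to about 2 mm. A picture is of the moment at which its call begins: read the wrist's pose just before it. There is no depth.
- env.job_done(): hands the job in, once; it reports no verdict.
Trained networks look in the newest picture that a camera, given by its name, has taken for a name from the list of things; names that differ only in an ending like _2 or _b are one class to them, and where a whole thing is asked for, a point or a joint stands for the part that bears it (a point fixed in the world has none). Each returns a list of dicts, best first, with "p" (0 to 1); they miss things now and then, are a little off and sometimes report something else, mostly with a low value. They report only what shows in the picture. A call takes as long as a camera call.
- env.look_for(camera, query): "pixel" ([row, column] in pixels, amid what is visible of it).
The state is a dict: "time": time; "qpos": joint angles; "dq": joint speeds; "joint_torque": joint torques, N m; "tool_pos": TCP position; "tool_rot": TCP orientation; "wrist_force": force on the tool from outside, world axes, zero at the start; "moment": the same for the moment, N m; "width": opening from 0.0 (shut) to 1.0 (fully open).
Only numpy, scipy, OpenCV 4.12 (cv2) and the standard library are available. Lean on these libraries where they do the work, as an engineer would, in place of code of your own. Each camera call takes 0.05 s, during which the arm holds its last target. There are 200 camera calls.

## Working session

There is one attempt and no reset: what is moved stays moved. The work goes in short steps, Python scripts to look and compute and a tool call to move; the robot and the scene stay as the last step left them, time stands still between calls to the robot, and variables do not carry over. Pictures are saved under pics/ and viewed, about 8 in all and at most 12, crops included, and the job is handed in when it is done.

Besides the shell and the picture viewer there is one more tool, called as name(argument=value, ...), one argument or row to a line, values as JSON. servo_tool: Moves the arm, as the interface text tells. Its arguments: {"type":"object","properties":{"motion":{"type":"array"},"grip":{"type":"number"},"force":{"type":"number"}},"required":["motion"]}

```bash
mkdir -p pics; cat > h.py <<'E'
from cell import env
import numpy as np, cv2
np.set_printoptions(precision=3,suppress=True)
def cam(n):
    o=env.get_obs(); c=env.capture(n)
    if n=="wrist":
        T=np.eye(4);T[:3,:3]=np.array(o["tool_rot"]);T[:3,3]=o["tool_pos"]
        E=T@np.array(c["mount"])
    else: E=np.array(c["extrinsics"])
    return c["img"],np.array(c["mtx"]),E
def save(img,f): cv2.imwrite("pics/"+f,cv2.cvtColor(img,cv2.COLOR_RGB2BGR))
def ray(K,E,pix,z):
    d=E[:3,:3]@np.linalg.inv(K)@np.array([pix[1],pix[0],1.]);o=E[:3,3]
    return o+d*(z-o[2])/d[2]
def proj(K,E,P):
    p=np.linalg.inv(E)@np.append(P,1.);q=K@p[:3];return q[1]/q[2],q[0]/q[2]
def st():
    o=env.get_obs();print("t",o["time"],"pos",np.array(o["tool_pos"]));print(np.array(o["tool_rot"]));print("q",np.array(o["qpos"]),"F",np.array(o["wrist_force"]),o["width"])
E
python3 - <<'E'
from h import *
st()
zs=dict(box=40,lid=80,glue=100,tile=8,mat=5,tape=25,cup=60,spray=150,offcut=25,screwdriver=10,hammer=10)
for n in ("top","side"):
    i,K,E=cam(n);save(i,n+"0.png");print(n,E[:3,3],E[:3,2])
    for k,z in zs.items():
        for r in env.look_for(n,k)[:2]: print(k,np.round(r["pixel"]),round(r["p"],2),ray(K,E,r["pixel"],z)[:2])
E
```

```text
t 0.0 pos [221.069 637.312 204.804]
[[ 0.328  0.945 -0.   ]
 [ 0.945 -0.328 -0.001]
 [-0.001  0.    -1.   ]]
q [-1.386  0.427  0.074  1.607 -0.034  1.111 -0.067] F [-0.136 -0.066 -0.329] 0.998615137051818
top [ 354.297    3.997 1594.272] [ 0.143  0.015 -0.99 ]
box [150. 358.] 0.42 [ 755.912 -146.74 ]
lid [192. 261.] 0.73 [583.048 227.312]
glue [177. 270.] 0.6 [638.603 192.997]
tile [191. 314.] 0.93 [596.418  26.476]
mat [217. 393.] 0.76 [ 493.499 -286.967]
tape [144. 319.] 0.62 [784.707   7.827]
tape [189. 317.] 0.28 [603.818  13.616]
cup [144. 278.] 0.72 [776.55  168.141]
spray [148. 357.] 0.66 [ 735.815 -133.238]
offcut [249. 312.] 0.63 [367.336  33.033]
screwdriver [210. 452.] 0.46 [ 520.19  -516.912]
hammer [234. 186.] 0.64 [426.441 531.175]
side [   3.505 -732.47   577.656] [ 0.529  0.703 -0.476]
box [201. 295.] 0.6 [548.716 134.499]
lid [186. 288.] 0.91 [548.249 168.161]
glue [166. 310.] 0.63 [667.659 219.066]
tile [224. 331.] 0.71 [587.38   -1.465]
mat [297. 371.] 0.61 [ 465.431 -297.284]
tape [209. 373.] 0.8 [724.645 -34.66 ]
cup [181. 343.] 0.92 [739.039 127.522]
spray [202. 410.] 0.98 [ 660.734 -220.608]
screwdriver [349. 479.] 0.93 [ 521.009 -527.142]
hammer [180. 207.] 0.71 [414.409 529.096]
hammer [201. 293.] 0.53 [578.238 189.935]
```

```bash
python3 - <<'E'
from h import *
a=cv2.imread("pics/top0.png")[120:270,150:470]; b=cv2.imread("pics/side0.png")[110:370,180:500]
a=cv2.resize(a,(800,375),interpolation=cv2.INTER_CUBIC);cv2.imwrite("pics/top0c.png",a)
b=cv2.resize(b,(738,600),interpolation=cv2.INTER_CUBIC);cv2.imwrite("pics/side0c.png",b)
E
```

```text
(no output)
```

View pics/top0c.png

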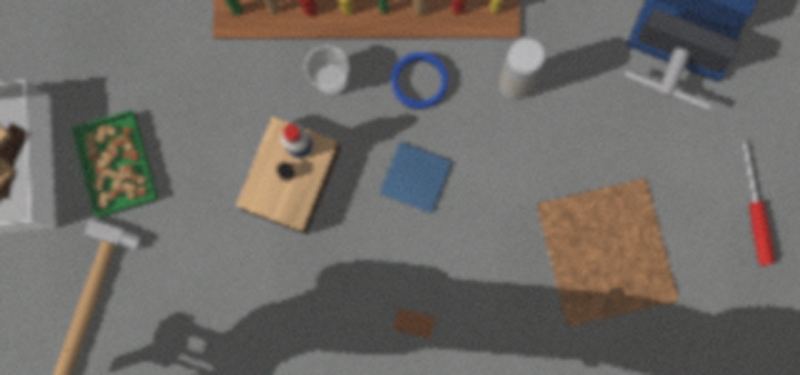

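View pics/side0c.png

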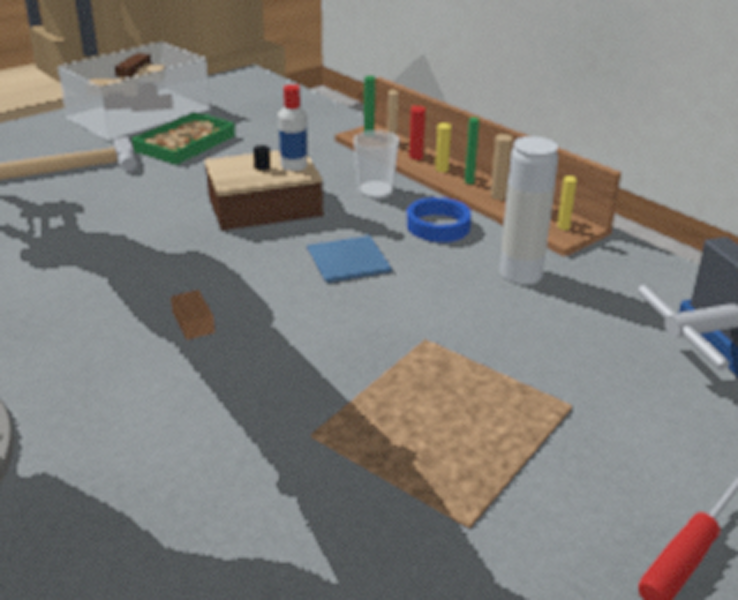

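Top crop: the lid's corners are at (273,117), (338,148), (305,231) and (236,206). The red cap is at (292,131) and the black knob at (287,171). The blue tile is centred near (417,177) and the mat near (608,252). The side view agrees, with the bottle on the far (+x) end of the lid. The tape, cup and spray can stand further back.

```bash
cat >> h.py <<'E'
def togo(P):
    o=env.get_obs();R=np.array(o["tool_rot"]);print("tool shift cm",R.T@(np.array(P)-np.array(o["tool_pos"]))/10)
E
python3 - <<'E'
from h import *
i,K,E=cam("top")
f=lambda u,v:(120+v/2.5,150+u/2.5)
for n,z,l in (("lid",63,[(273,117),(338,148),(305,231),(236,206)]),("tile",8,[(404,143),(453,159),(433,211),(381,193)]),("mat",5,[(538,204),(646,179),(678,300),(571,325)])):
    P=np.array([ray(K,E,f(*p),z)[:2] for p in l]);e=P[0]-P[3];e2=P[1]-P[2]
    print(n,P.mean(0),"x-edge deg",np.degrees(np.arctan2(*(e+e2)[::-1])),np.linalg.norm(e),np.linalg.norm(P[0]-P[1]))
print("cap",ray(K,E,f(292,131),183)[:2],"knob",ray(K,E,f(287,168),95)[:2])
c=env.capture("wrist");print(np.array(c["mount"]),c["mtx"])
togo([560,200,330])
E
```

```text
lid [592.715 214.467] x-edge deg -20.946391029111204 149.76653175832018 113.17603211934144
tile [599.414  14.513] x-edge deg -22.55676744556762 88.79140427388418 82.68549458669982
mat [ 480.131 -286.089] x-edge deg 13.60117467231208 196.5639019817571 177.07557242594027
cap [638.107 193.538] knob [598.772 211.835]
[[   1.      -0.001    0.       0.489]
 [   0.001    0.959    0.283  -81.623]
 [  -0.001   -0.283    0.959 -180.926]
 [   0.       0.       0.       1.   ]] [[293.113   0.    315.959]
 [  0.    293.113 198.538]
 [  0.      0.      1.   ]]
tool shift cm [-30.248  46.356 -12.454]
```

servo_tool(
  motion=[
    [[-2.0, 3.1, -0.85], [0, 0, 0]],
    [[-2.0, 3.1, -0.85], [0, 0, 0]],
    [[-2.0, 3.1, -0.85], [0, 0, 0]],
    [[-2.0, 3.1, -0.85], [0, 0, 0]],
    [[-2.0, 3.1, -0.85], [0, 0, 0]],
  ],
  grip=1,
  force=15,
)

```text
time: 1.72
tool_pos: [335.6, 490.9, 248.5]
tool_rot: [[0.328, 0.945, -0.0], [0.945, -0.328, 0.0], [0.0, -0.0, -1.0]]
wrist_force: [1.6, 0.4, 0.7]
width: 0.999
```

servo_tool(
  motion=[
    [[-2.0, 3.1, -0.85], [0, 0, 0]],
    [[-2.0, 3.1, -0.85], [0, 0, 0]],
    [[-2.0, 3.1, -0.85], [0, 0, 0]],
    [[-2.0, 3.1, -0.85], [0, 0, 0]],
    [[-2.0, 3.1, -0.85], [0, 0, 0]],
  ],
)

```text
time: 2.13
tool_pos: [449.3, 345.5, 291.2]
tool_rot: [[0.328, 0.945, 0.0], [0.945, -0.328, 0.001], [0.001, 0.0, -1.0]]
wrist_force: [1.5, 0.5, 0.0]
width: 0.999
```

servo_tool(
  motion=[
    [[-2.0, 3.1, -0.85], [0, 0, 0]],
    [[-2.0, 3.1, -0.85], [0, 0, 0]],
    [[-2.0, 3.1, -0.85], [0, 0, 0]],
    [[-2.0, 3.1, -0.85], [0, 0, 0]],
    [[0, 0, 0], [0, 0, 0]],
  ],
)

```text
time: 2.55
tool_pos: [543.9, 224.1, 326.5]
tool_rot: [[0.335, 0.942, 0.004], [0.942, -0.335, -0.001], [0.001, 0.004, -1.0]]
wrist_force: [0.2, -1.1, -0.2]
width: 1.002
```

```bash
python3 - <<'E'
from h import *
i,K,E=cam("wrist");save(i,"w1.png");st()
for k,z in dict(glue=130,lid=63,box=63,tile=8).items():
    for r in env.look_for("wrist",k)[:2]: print(k,np.round(r["pixel"]),round(r["p"],2),ray(K,E,r["pixel"],z)[:2])
np.savez("w1.npz",K=K,E=E)
E
```

```text
t 2.6 pos [541.835 227.24  325.521]
[[ 0.333  0.943  0.002]
 [ 0.943 -0.333 -0.   ]
 [ 0.001  0.002 -1.   ]]
q [-0.793  0.198  0.34   1.67  -0.068  1.283  0.791] F [-0.642 -0.176 -0.835] 1.0066684253548497
glue [245. 318.] 0.91 [638.188 194.471]
lid [197. 324.] 0.71 [593.768 219.85 ]
box [150. 326.] 0.56 [524.398 247.869]
tile [222. 217.] 0.95 [588.014  17.539]
```

View pics/w1.png

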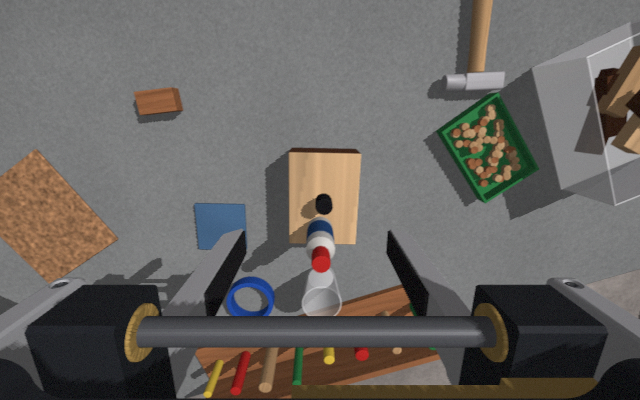

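The wrist view shows the lid square to the image at columns 289–361, rows 150–243. The knob is at (row 204, col 324), the red cap at (258, 321), and the tile spans cols 195–246, rows 203–249.

```bash
python3 - <<'E'
from h import *
from scipy.optimize import least_squares
d=np.load("w1.npz");K,E=d["K"],d["E"]
im=cv2.imread("pics/w1.png");hsv=cv2.cvtColor(im,cv2.COLOR_BGR2HSV)
def big(m,r0,r1,c0,c1):
    q=np.zeros_like(m);q[r0:r1,c0:c1]=m[r0:r1,c0:c1]
    cs,_=cv2.findContours(q,cv2.RETR_EXTERNAL,cv2.CHAIN_APPROX_NONE);c=max(cs,key=cv2.contourArea);return c
red=cv2.inRange(hsv,(0,150,100),(8,255,255))|cv2.inRange(hsv,(172,150,100),(180,255,255))
c=big(red,235,280,300,345);print("cap bbox",cv2.boundingRect(c))
m=cv2.moments(c);pc=(m["m01"]/m["m00"],m["m10"]/m["m00"]);print("cap centroid",pc,ray(K,E,pc,172)[:2])
blue=cv2.inRange(hsv,(95,60,50),(125,255,255));c=big(blue,190,260,185,255)
P=np.array([ray(K,E,(p[0][1],p[0][0]),8)[:2] for p in c],np.float32);print("tile",cv2.minAreaRect(P),cv2.boundingRect(c))
blk=cv2.inRange(hsv,(0,0,0),(180,255,60));c=big(blk,185,222,305,345);print("knob bbox",cv2.boundingRect(c))
wood=cv2.inRange(hsv,(8,50,110),(28,200,255));c=big(wood,140,250,280,370)
P=np.array([ray(K,E,(p[0][1],p[0][0]),63)[:2] for p in c],np.float32);print("lid",cv2.minAreaRect(cv2.convexHull(P)),cv2.boundingRect(c))
m=cv2.inRange(hsv,(5,80,60),(25,255,255));c=big(m,140,300,0,125);P=np.array([ray(K,E,(p[0][1],p[0][0]),5)[:2] for p in c],np.float32);print("mat(part)",cv2.minAreaRect(P))
for n,p in (("knobtop",(598.8-3,212,95)),("captop",(638,194,183)),("knobbase",(596,212,63))): print(n,proj(K,E,np.array(p)))
E
```

```text
cap bbox (312, 246, 18, 26)
cap centroid (259.83597883597884, 321.1338624338624) [639.73  197.659]
tile ((599.0517578125, 20.433032989501953), (91.04410552978516, 90.97882080078125), 69.24996185302734) (194, 203, 53, 47)
knob bbox (316, 194, 16, 20)
lid ((597.7762451171875, 218.6553192138672), (109.89189147949219, 150.77987670898438), 68.98715209960938) (289, 152, 73, 93)
mat(part) ((480.7896423339844, -281.43328857421875), (199.229736328125, 181.03062438964844), 13.206221580505371)
knobtop (np.float64(206.4615217360125), np.float64(319.4989760207624))
captop (np.float64(263.8757417840015), np.float64(318.0383875557419))
knobbase (np.float64(200.27241137977367), np.float64(319.2845657655746))
```

servo_tool(
  motion=[
    [[0.1, 2.5, 1.5], [0, 0, 0]],
    [[0.1, 2.5, 2.5], [0, 0, 0]],
    [[0.1, 2.5, 3.0], [0, 0, 0]],
    [[0, 2.0, 3.0], [0, 0, 0]],
    [[0, 0.7, 2.5], [0, 0, 0]],
  ],
)

```text
time: 3.22
tool_pos: [637.8, 200.1, 196.8]
tool_rot: [[0.327, 0.945, -0.001], [0.945, -0.327, -0.001], [-0.001, -0.0, -1.0]]
wrist_force: [-0.1, 0.2, -0.3]
width: 1.002
```

servo_tool(
  motion=[
    [[0, 0, 0], [0, 0, 0]],
    [[0, 0, 0], [0, 0, 0]],
    [[0, 0, 0], [0, 0, 0]],
    [[0, 0, 0], [0, 0, 0]],
    [[0, 0, 0], [0, 0, 0]],
  ],
)

```text
time: 3.63
tool_pos: [636.9, 201.4, 201.5]
tool_rot: [[0.327, 0.945, 0.002], [0.945, -0.327, 0.002], [0.002, 0.002, -1.0]]
wrist_force: [0.1, -0.3, -0.6]
width: 0.998
```

```bash
python3 - <<'E'
from h import *
i,K,E=cam("wrist");save(i,"w2.png");st()
np.savez("w2.npz",K=K,E=E)
im=cv2.imread("pics/w2.png");hsv=cv2.cvtColor(im,cv2.COLOR_BGR2HSV)
red=cv2.inRange(hsv,(0,150,100),(8,255,255))|cv2.inRange(hsv,(172,150,100),(180,255,255))
red[300:]=0;red[:,:270]=0;red[:,370:]=0
cs,_=cv2.findContours(red,cv2.RETR_EXTERNAL,cv2.CHAIN_APPROX_NONE);c=max(cs,key=cv2.contourArea);m=cv2.moments(c);pc=(m["m01"]/m["m00"],m["m10"]/m["m00"])
print(cv2.boundingRect(c),pc,ray(K,E,pc,174));togo(ray(K,E,pc,174)*[1,1,0]+[0,0,104])
E
```

```text
t 3.6833 pos [636.91  201.229 201.24 ]
[[ 0.327  0.945  0.002]
 [ 0.945 -0.327  0.001]
 [ 0.002  0.001 -1.   ]]
q [-0.659  0.432  0.35   1.643 -0.163  1.093  0.974] F [-0.322 -0.572 -0.126] 0.9993191542619099
(295, 208, 31, 41) (229.1341847121969, 310.77753100129553) [639.824 196.796 174.   ]
tool shift cm [-0.342  0.407  9.724]
```

View pics/w2.png

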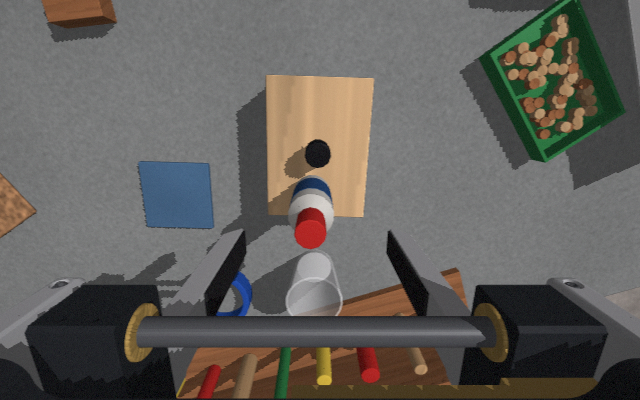

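The view is consistent: cap at (229, 311), knob at (153, 318), and the bottle axis at about (640, 197). I'll go down over it and grip.

servo_tool(
  motion=[
    [[-0.3, 0.4, 1.0], [0, 0, 0]],
    [[0, 0, 2.5], [0, 0, 0]],
    [[0, 0, 2.5], [0, 0, 0]],
    [[0, 0, 2.0], [0, 0, 0]],
    [[0, 0, 1.7], [0, 0, 0]],
  ],
)

```text
time: 4.1
tool_pos: [639.1, 195.8, 100.6]
tool_rot: [[0.328, 0.945, -0.001], [0.945, -0.328, -0.0], [-0.001, -0.001, -1.0]]
wrist_force: [-0.5, 0.5, 0.1]
width: 1.003
```

servo_tool(
  motion=[
    [[0, 0, 0], [0, 0, 0]],
    [[0, 0, 0], [0, 0, 0]],
    [[0, 0, 0], [0, 0, 0]],
    [[0, 0, 0], [0, 0, 0]],
    [[0, 0, 0], [0, 0, 0]],
  ],
  grip=-0.1,
  force=12,
)

```text
time: 4.52
tool_pos: [640.2, 196.4, 103.7]
tool_rot: [[0.328, 0.945, 0.002], [0.945, -0.328, 0.001], [0.001, 0.001, -1.0]]
wrist_force: [-0.2, -0.7, 1.0]
width: 0.681
```

servo_tool(
  motion=[
    [[0, 0, 0], [0, 0, 0]],
    [[0, 0, 0], [0, 0, 0]],
    [[0, 0, 0], [0, 0, 0]],
    [[0, 0, 0], [0, 0, 0]],
    [[0, 0, 0], [0, 0, 0]],
  ],
  grip=-1,
  force=12,
)

```text
time: 4.93
tool_pos: [639.7, 196.2, 102.6]
tool_rot: [[0.328, 0.945, 0.0], [0.945, -0.328, 0.0], [0.0, 0.0, -1.0]]
wrist_force: [-0.4, -0.0, 1.8]
width: 0.424
```

servo_tool(
  motion=[
    [[0, 0, 0], [0, 0, 0]],
    [[0, 0, 0], [0, 0, 0]],
    [[0, 0, -0.4], [0, 0, 0]],
    [[0, 0, -0.6], [0, 0, 0]],
    [[0, 0, -1.0], [0, 0, 0]],
  ],
  force=18,
)

```text
time: 5.35
tool_pos: [639.1, 196.0, 122.3]
tool_rot: [[0.328, 0.945, -0.001], [0.945, -0.328, -0.001], [-0.001, -0.001, -1.0]]
wrist_force: [-1.3, -0.6, -1.1]
width: 0.427
```

servo_tool(
  motion=[
    [[0, 0, -1], [0, 0, 0]],
    [[0, 0, -1], [0, 0, 0]],
    [[0, 0, -1], [0, 0, 0]],
    [[0, 0, -1], [0, 0, 0]],
    [[0, 0, 0], [0, 0, 0]],
  ],
)

```text
time: 5.77
tool_pos: [640.7, 196.5, 165.2]
tool_rot: [[0.328, 0.945, 0.003], [0.945, -0.328, 0.001], [0.002, 0.002, -1.0]]
wrist_force: [0.1, 0.7, -1.3]
width: 0.422
```

```bash
python3 - <<'E'
from h import *
im=cv2.imread("pics/w2.png");hsv=cv2.cvtColor(im,cv2.COLOR_BGR2HSV);d=np.load("w2.npz");K,E=d["K"],d["E"]
b=cv2.inRange(hsv,(95,60,50),(125,255,255));b[:150]=0;b[240:]=0;b[:,:125]=0;b[:,225:]=0
cs,_=cv2.findContours(b,cv2.RETR_EXTERNAL,cv2.CHAIN_APPROX_NONE);c=max(cs,key=cv2.contourArea)
P=np.array([ray(K,E,(p[0][1],p[0][0]),8)[:2] for p in c],np.float32);r=cv2.minAreaRect(P);print("tile",r);st();togo([*r[0],160]);env.capture("wrist")
print(env.look_for("wrist","glue")[:1])
E
```

```text
tile ((600.1635131835938, 19.789318084716797), (91.67488098144531, 90.55546569824219), 69.15805053710938)
t 5.7667 pos [640.668 196.47  165.185]
[[ 0.328  0.945  0.003]
 [ 0.945 -0.328  0.001]
 [ 0.002  0.002 -1.   ]]
q [-0.643  0.468  0.342  1.673 -0.178  1.028  0.994] F [ 0.055  0.656 -1.325] 0.4215052045369331
tool shift cm [-18.021   1.963   0.485]
[{'pixel': [259.6, 314.2], 'p': 0.6}]
```

servo_tool(
  motion=[
    [[-1.0, 0.1, 0], [0, 0, 0]],
    [[-2.0, 0.25, 0], [0, 0, 0]],
    [[-2.5, 0.25, 0], [0, 0, 0]],
    [[-2.5, 0.25, 0], [0, 0, 0]],
    [[-2.5, 0.3, 0], [0, 0, 0]],
  ],
)

```text
time: 6.28
tool_pos: [614.9, 91.4, 161.7]
tool_rot: [[0.328, 0.945, -0.001], [0.945, -0.328, -0.001], [-0.001, -0.001, -1.0]]
wrist_force: [0.9, -0.5, -2.1]
width: 0.425
```

servo_tool(
  motion=[
    [[-2.5, 0.3, 0], [0, 0, 0]],
    [[-2.5, 0.3, 0.3], [0, 0, 0]],
    [[-1.7, 0.2, 1], [0, 0, 0]],
    [[-0.8, 0, 1.5], [0, 0, 0]],
    [[0, 0, 1.5], [0, 0, 0]],
  ],
)

```text
time: 6.7
tool_pos: [598.0, 16.3, 118.9]
tool_rot: [[0.331, 0.944, -0.0], [0.944, -0.331, -0.001], [-0.001, 0.0, -1.0]]
wrist_force: [0.8, -0.3, -1.1]
width: 0.425
```

servo_tool(
  motion=[
    [[0, 0, 1.5], [0, 0, 0]],
    [[0, 0, 1.5], [0, 0, 0]],
    [[0, 0, 1.5], [0, 0, 0]],
    [[0, 0, 1.0], [0, 0, 0]],
    [[0, 0, 0.5], [0, 0, 0]],
  ],
)

```text
time: 7.12
tool_pos: [597.8, 19.1, 57.8]
tool_rot: [[0.328, 0.945, -0.002], [0.945, -0.328, -0.001], [-0.001, -0.002, -1.0]]
wrist_force: [-0.4, -0.6, -0.4]
width: 0.425
```

servo_tool(
  motion=[
    [[0, 0, 0], [0, 0, 0]],
    [[0, 0, 0], [0, 0, 0]],
    [[0, 0, 0], [0, 0, 0]],
    [[0, 0, 0], [0, 0, 0]],
    [[0, 0, 0], [0, 0, 0]],
  ],
)

```text
time: 7.53
tool_pos: [599.4, 19.8, 60.1]
tool_rot: [[0.328, 0.945, 0.001], [0.945, -0.328, 0.0], [0.0, 0.001, -1.0]]
wrist_force: [0.7, -0.4, -1.3]
width: 0.424
```

```bash
python3 - <<'E'
from h import *
st();togo([600,20,48])
i,K,E=cam("side");save(i[120:300,220:460].repeat(3,0).repeat(3,1),"s2.png")
i,K,E=cam("wrist");save(i,"w3.png")
E
```

```text
t 7.5333 pos [599.376  19.848  60.104]
[[ 0.328  0.945  0.001]
 [ 0.945 -0.328  0.   ]
 [ 0.     0.001 -1.   ]]
q [-0.406  0.491  0.343  1.915 -0.229  0.773  1.302] F [ 0.735 -0.387 -1.344] 0.4240242456711039
tool shift cm [0.034 0.053 1.21 ]
```

View pics/s2.png

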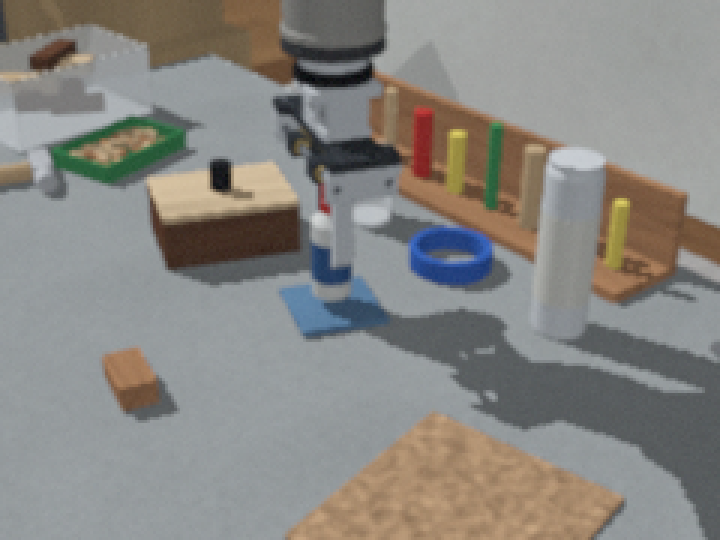

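The side crop shows the bottle upright in the jaws just above the tile, with its base at about (330, 290). The lid is still closed and the bystanders haven't moved. I'll go down the last stretch slowly.

servo_tool(
  motion=[
    [[0, 0, 0.3], [0, 0, 0]],
    [[0, 0, 0.2], [0, 0, 0]],
    [[0, 0, 0.2], [0, 0, 0]],
    [[0, 0, 0.1], [0, 0, 0]],
    [[0, 0, 0.1], [0, 0, 0]],
  ],
)

```text
time: 8.05
tool_pos: [598.9, 19.8, 50.2]
tool_rot: [[0.328, 0.945, -0.0], [0.945, -0.328, -0.0], [-0.0, -0.0, -1.0]]
wrist_force: [-0.5, 0.3, -1.0]
width: 0.423
```

servo_tool(
  motion=[
    [[0, 0, 0.05], [0, 0, 0]],
    [[0, 0, 0.05], [0, 0, 0]],
    [[0, 0, 0], [0, 0, 0]],
    [[0, 0, 0], [0, 0, 0]],
    [[0, 0, 0], [0, 0, 0]],
  ],
)

```text
time: 8.47
tool_pos: [599.1, 19.8, 49.5]
tool_rot: [[0.328, 0.945, 0.0], [0.945, -0.328, -0.0], [-0.0, 0.0, -1.0]]
wrist_force: [0.7, -0.1, -0.7]
width: 0.426
```

servo_tool(
  motion=[
    [[0, 0, 0.05], [0, 0, 0]],
    [[0, 0, 0.05], [0, 0, 0]],
    [[0, 0, 0], [0, 0, 0]],
    [[0, 0, 0], [0, 0, 0]],
    [[0, 0, 0], [0, 0, 0]],
  ],
)

```text
time: 8.88
tool_pos: [599.0, 19.7, 48.4]
tool_rot: [[0.328, 0.945, -0.0], [0.945, -0.328, -0.0], [-0.0, -0.0, -1.0]]
wrist_force: [0.1, 0.4, -1.2]
width: 0.421
```

servo_tool(
  motion=[
    [[0, 0, 0.05], [0, 0, 0]],
    [[0, 0, 0.05], [0, 0, 0]],
    [[0, 0, 0], [0, 0, 0]],
    [[0, 0, 0], [0, 0, 0]],
    [[0, 0, 0], [0, 0, 0]],
  ],
)

```text
time: 9.3
tool_pos: [599.1, 19.8, 47.6]
tool_rot: [[0.328, 0.945, 0.0], [0.945, -0.328, 0.0], [0.0, 0.0, -1.0]]
wrist_force: [-1.7, -1.1, 2.2]
width: 0.426
```

servo_tool(
  motion=[
    [[0, 0, 0.05], [0, 0, 0]],
    [[0, 0, 0], [0, 0, 0]],
    [[0, 0, 0], [0, 0, 0]],
    [[0, 0, 0], [0, 0, 0]],
    [[0, 0, 0], [0, 0, 0]],
  ],
)

```text
time: 9.72
tool_pos: [599.2, 19.5, 47.4]
tool_rot: [[0.328, 0.945, 0.0], [0.945, -0.328, 0.0], [0.0, 0.0, -1.0]]
wrist_force: [-2.4, -0.6, 9.5]
width: 0.424
```

It's standing on the tile, so I'll release and rise clear.

servo_tool(
  motion=[
    [[0, 0, 0], [0, 0, 0]],
    [[0, 0, 0], [0, 0, 0]],
    [[0, 0, 0], [0, 0, 0]],
    [[0, 0, 0], [0, 0, 0]],
    [[0, 0, 0], [0, 0, 0]],
  ],
  grip=0.5,
)

```text
time: 10.13
tool_pos: [599.0, 19.8, 46.9]
tool_rot: [[0.328, 0.945, -0.0], [0.945, -0.328, -0.0], [-0.0, -0.0, -1.0]]
wrist_force: [0.1, 0.6, -0.4]
width: 0.73
```

servo_tool(
  motion=[
    [[0, 0, -1], [0, 0, 0]],
    [[0, 0, -2.0], [0, 0, 0]],
    [[0, 0, -3], [0, 0, 0]],
    [[0, 0, -3], [0, 0, 0]],
    [[0, 0, -3], [0, 0, 0]],
  ],
)

```text
time: 10.55
tool_pos: [598.8, 19.5, 169.0]
tool_rot: [[0.328, 0.945, -0.0], [0.945, -0.328, -0.0], [-0.0, -0.0, -1.0]]
wrist_force: [0.4, 0.1, 0.2]
width: 0.748
```

```bash
python3 - <<'E'
from h import *
st();R=np.array(env.get_obs()["tool_rot"])
togo([565,229,200])
E
```

```text
t 10.55 pos [598.783  19.488 168.966]
[[ 0.328  0.945 -0.   ]
 [ 0.945 -0.328 -0.   ]
 [-0.    -0.    -1.   ]]
q [-0.452  0.355  0.393  1.836 -0.161  0.982  1.245] F [0.377 0.067 0.22 ] 0.7478858584846263
tool shift cm [ 18.683 -10.063  -3.109]
```

servo_tool(
  motion=[
    [[2.0, -1.1, -1.0], [0, 0, 0]],
    [[3.4, -1.8, 0], [0, 0, 0]],
    [[3.4, -1.8, 0], [0, 0, 0]],
    [[3.4, -1.8, 0], [0, 0, 0]],
    [[3.4, -1.8, 0], [0, 0, 0]],
  ],
  grip=0.3,
)

```text
time: 10.97
tool_pos: [571.3, 195.9, 178.1]
tool_rot: [[0.328, 0.945, 0.001], [0.945, -0.328, 0.0], [0.001, 0.001, -1.0]]
wrist_force: [-0.1, 0.7, -0.8]
width: 0.653
```

servo_tool(
  motion=[
    [[3.1, -1.8, 0], [0, 0, 0]],
    [[0, 0, 0], [0, 0, 6.8]],
    [[0, 0, 0], [0, 0, 6.8]],
    [[0, 0, 0], [0, 0, 6.8]],
    [[0, 0, 0], [0, 0, 6.8]],
  ],
)

```text
time: 11.38
tool_pos: [564.8, 229.7, 177.7]
tool_rot: [[0.727, 0.686, 0.0], [0.686, -0.727, 0.0], [0.0, 0.0, -1.0]]
wrist_force: [0.2, -0.2, 0.7]
width: 0.651
```

servo_tool(
  motion=[
    [[0, 0, 0], [0, 0, 6.8]],
    [[0, 0, 0], [0, 0, 0]],
    [[0, 0, 0], [0, 0, 0]],
    [[0, 0, 0], [0, 0, 0]],
    [[0, 0, 0], [0, 0, 0]],
  ],
)

```text
time: 11.8
tool_pos: [564.9, 229.5, 177.2]
tool_rot: [[0.798, 0.602, 0.0], [0.602, -0.798, 0.0], [0.0, -0.0, -1.0]]
wrist_force: [-0.0, 0.6, 0.5]
width: 0.653
```

```bash
python3 - <<'E'
from h import *
i,K,E=cam("wrist");save(i,"w4.png");st();np.savez("w4.npz",K=K,E=E)
print("pred knob top",proj(K,E,np.array([598,218.5,95.])),"base",proj(K,E,np.array([598,218.5,63.])))
im=cv2.imread("pics/w4.png");hsv=cv2.cvtColor(im,cv2.COLOR_BGR2HSV)
w=cv2.inRange(hsv,(8,50,110),(28,200,255));w[275:]=0;w=cv2.morphologyEx(w,cv2.MORPH_CLOSE,np.ones((35,35)))
cs,_=cv2.findContours(w,cv2.RETR_EXTERNAL,cv2.CHAIN_APPROX_NONE);c=max(cs,key=cv2.contourArea)
P=np.array([ray(K,E,(p[0][1],p[0][0]),63)[:2] for p in c],np.float32);print("lid",cv2.minAreaRect(P),cv2.boundingRect(c))
E
```

```text
t 11.85 pos [564.935 229.444 177.155]
[[ 0.799  0.602  0.   ]
 [ 0.602 -0.799  0.   ]
 [ 0.    -0.    -1.   ]]
q [-0.84   0.37   0.446  1.807 -0.186  1.006  0.325] F [0.358 0.733 1.079] 0.650373737027702
pred knob top (np.float64(231.57244185811408), np.float64(335.3554561442194)) base (np.float64(219.9214156431628), np.float64(333.46012538952044))
lid ((598.2706298828125, 217.13368225097656), (110.25682830810547, 150.74732971191406), 69.1915054321289) (251, 134, 160, 141)
```

View pics/w4.png

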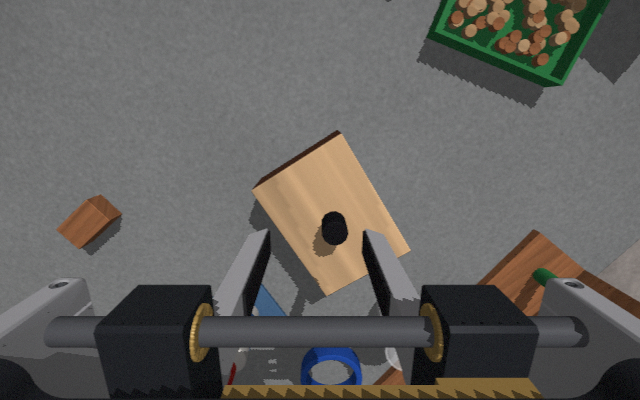

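The lid is intact and the knob at (232, 335) matches the prediction. The lid centre is (598, 217.5). I'll go down to the knob.

servo_tool(
  motion=[
    [[1.0, 1.5, 1.0], [0, 0, 0]],
    [[0.9, 1.4, 1.5], [0, 0, 0]],
    [[0, 0, 2.5], [0, 0, 0]],
    [[0, 0, 2.5], [0, 0, 0]],
    [[0, 0, 1.5], [0, 0, 0]],
  ],
)

```text
time: 12.27
tool_pos: [596.8, 217.1, 84.6]
tool_rot: [[0.799, 0.601, -0.002], [0.601, -0.799, -0.001], [-0.002, -0.0, -1.0]]
wrist_force: [-0.6, 0.6, 0.4]
width: 0.651
```

servo_tool(
  motion=[
    [[0, 0, 0.8], [0, 0, 0]],
    [[0, 0, 0.6], [0, 0, 0]],
    [[0, 0, 0.3], [0, 0, 0]],
    [[0, 0, 0.2], [0, 0, 0]],
    [[0, 0, 0], [0, 0, 0]],
  ],
)

```text
time: 12.68
tool_pos: [597.8, 217.9, 68.5]
tool_rot: [[0.8, 0.6, 0.001], [0.6, -0.8, 0.0], [0.001, 0.0, -1.0]]
wrist_force: [-0.4, 0.6, 0.6]
width: 0.65
```

servo_tool(
  motion=[
    [[0, 0, 0], [0, 0, 0]],
    [[0, 0, 0], [0, 0, 0]],
    [[0, 0, 0], [0, 0, 0]],
    [[0, 0, 0], [0, 0, 0]],
    [[0, 0, 0], [0, 0, 0]],
  ],
  grip=-0.2,
)

```text
time: 13.1
tool_pos: [597.5, 217.8, 68.2]
tool_rot: [[0.8, 0.6, 0.0], [0.6, -0.8, 0.0], [0.0, -0.0, -1.0]]
wrist_force: [0.4, -0.0, 0.3]
width: 0.403
```

servo_tool(
  motion=[
    [[0, 0, 0], [0, 0, 0]],
    [[0, 0, 0], [0, 0, 0]],
    [[0, 0, 0], [0, 0, 0]],
    [[0, 0, 0], [0, 0, 0]],
    [[0, 0, 0], [0, 0, 0]],
  ],
  grip=-1,
  force=15,
)

```text
time: 13.52
tool_pos: [597.4, 217.7, 68.0]
tool_rot: [[0.8, 0.6, -0.0], [0.6, -0.8, -0.0], [-0.0, -0.0, -1.0]]
wrist_force: [-0.7, 0.7, 1.7]
width: 0.27
```

servo_tool(
  motion=[
    [[0, 0, 0], [0, 0, 0]],
    [[0, 0, 0], [0, 0, 0]],
    [[0, 0, -0.2], [0, 0, 0]],
    [[0, 0, -0.3], [0, 0, 0]],
    [[0, 0, -0.5], [0, 0, 0]],
  ],
  force=35,
)

```text
time: 13.93
tool_pos: [597.2, 217.6, 77.9]
tool_rot: [[0.8, 0.6, -0.001], [0.6, -0.8, -0.0], [-0.001, -0.0, -1.0]]
wrist_force: [-0.6, -0.2, -1.7]
width: 0.27
```

servo_tool(
  motion=[
    [[0, 0, -0.8], [0, 0, 0]],
    [[0, 0, -1], [0, 0, 0]],
    [[0, 0, -2], [0, 0, 0]],
    [[0, 0, -2], [0, 0, 0]],
    [[0, 0, -2], [0, 0, 0]],
  ],
)

```text
time: 14.35
tool_pos: [597.5, 217.6, 157.8]
tool_rot: [[0.8, 0.6, 0.0], [0.6, -0.8, 0.0], [0.0, 0.0, -1.0]]
wrist_force: [0.0, 0.6, -2.0]
width: 0.273
```

servo_tool(
  motion=[
    [[0, 0, -2], [0, 0, 0]],
    [[0, 0, -2], [0, 0, 0]],
    [[0, 0, -2], [0, 0, 0]],
    [[0, 0, -1], [0, 0, 0]],
    [[0, 0, 0], [0, 0, 0]],
  ],
)

```text
time: 14.77
tool_pos: [598.6, 218.0, 228.9]
tool_rot: [[0.8, 0.6, 0.003], [0.6, -0.8, 0.002], [0.004, 0.0, -1.0]]
wrist_force: [1.0, -0.1, -1.6]
width: 0.268
```

```bash
python3 - <<'E'
from h import *
st();togo([480.8,-281.4,230]);togo([450,100,230])
i,K,E=cam("side");save(i[100:340,200:460].repeat(2,0).repeat(2,1),"s3.png")
i,K,E=cam("top")
E
```

```text
t 14.7667 pos [598.588 217.981 228.874]
[[ 0.8    0.6    0.003]
 [ 0.6   -0.8    0.002]
 [ 0.004  0.    -1.   ]]
q [-0.807  0.367  0.467  1.693 -0.181  1.12   0.356] F [ 0.988 -0.075 -1.558] 0.26805596954830824
tool shift cm [-39.38   32.889  -0.256]
tool shift cm [-18.965   0.526  -0.188]
```

View pics/s3.png

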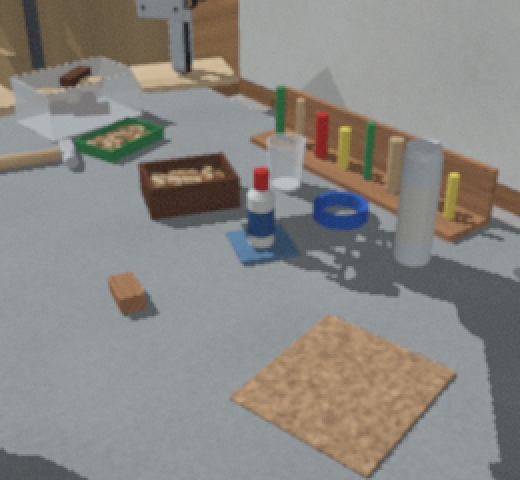

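The side crop shows the lid level in the gripper at (190, 70), the box open with its plugs, and the glue upright on the tile at (262, 245). The mat is clear, so I'll carry the lid across.

servo_tool(
  motion=[
    [[1.0, 0, 0], [0, 0, 0]],
    [[-2.0, 0.85, 0], [0, 0, 0]],
    [[-3.0, 2.5, 0], [0, 0, 0]],
    [[-3.0, 2.5, 0], [0, 0, 0]],
    [[-3.0, 2.5, 0], [0, 0, 0]],
  ],
)

```text
time: 15.28
tool_pos: [566.9, 89.9, 224.6]
tool_rot: [[0.799, 0.601, -0.002], [0.601, -0.799, -0.001], [-0.002, -0.0, -1.0]]
wrist_force: [0.5, -0.9, -1.1]
width: 0.269
```

servo_tool(
  motion=[
    [[-3.0, 2.5, 0], [0, 0, 0]],
    [[-3.0, 2.5, 0], [0, 0, 0]],
    [[-3.0, 2.5, 0], [0, 0, 0]],
    [[-3.0, 2.5, 0], [0, 0, 0]],
    [[-3.0, 2.5, 0], [0, 0, 0]],
  ],
)

```text
time: 15.7
tool_pos: [521.9, -100.6, 225.2]
tool_rot: [[0.8, 0.6, -0.001], [0.6, -0.8, -0.0], [-0.001, -0.0, -1.0]]
wrist_force: [1.6, -0.5, -1.4]
width: 0.269
```

servo_tool(
  motion=[
    [[-3.0, 2.5, 0], [0, 0, 0]],
    [[-3.0, 2.5, 0], [0, 0, 0]],
    [[-3.0, 2.5, 0], [0, 0, 0]],
    [[-2.0, 1.7, 0], [0, 0, 0]],
    [[-1.0, 0.8, 0], [0, 0, 0]],
  ],
)

```text
time: 16.12
tool_pos: [485.2, -254.9, 225.3]
tool_rot: [[0.802, 0.597, -0.001], [0.597, -0.802, -0.001], [-0.002, 0.0, -1.0]]
wrist_force: [0.2, -0.4, -2.7]
width: 0.273
```

servo_tool(
  motion=[
    [[0, 0, 0], [0, 0, -6.8]],
    [[0, 0, 0], [0, 0, -6.8]],
    [[0, 0, 0], [0, 0, -6.8]],
    [[0, 0, 0], [0, 0, -6.8]],
    [[0, 0, 0], [0, 0, -6.8]],
  ],
)

```text
time: 16.53
tool_pos: [486.7, -251.0, 224.9]
tool_rot: [[0.322, 0.947, -0.002], [0.947, -0.322, -0.0], [-0.001, -0.002, -1.0]]
wrist_force: [-0.1, 0.0, -1.4]
width: 0.271
```

servo_tool(
  motion=[
    [[0, 0, 0], [0, 0, 0]],
    [[0, 0, 0], [0, 0, 0]],
    [[0, 0, 0], [0, 0, 0]],
    [[0, 0, 0], [0, 0, 0]],
    [[0, 0, 0], [0, 0, 0]],
  ],
)

```text
time: 16.95
tool_pos: [486.6, -251.0, 225.8]
tool_rot: [[0.329, 0.944, -0.0], [0.944, -0.329, -0.0], [-0.0, -0.0, -1.0]]
wrist_force: [1.3, -0.3, -1.3]
width: 0.267
```

```bash
python3 - <<'E'
from h import *
st();togo([480.8,-281.4,60])
i,K,E=cam("wrist");save(i,"w5.png");np.savez("w5.npz",K=K,E=E)
o=env.get_obs();
for s in (-1,1):
  for t in (-1,1):
    a=np.radians(13.2);print("pred mat corner",proj(K,E,np.array([480.8+s*100*np.cos(a)-t*90*np.sin(a),-281.4+s*100*np.sin(a)+t*90*np.cos(a),5])))
E
```

```text
t 16.95 pos [ 486.641 -250.964  225.8  ]
[[ 0.329  0.944 -0.   ]
 [ 0.944 -0.329 -0.   ]
 [-0.    -0.    -1.   ]]
q [-0.151  0.22   0.598  1.897 -0.14   1.067  1.739] F [ 1.281 -0.323 -1.25 ] 0.26676956749070546
tool shift cm [-3.063  0.457 16.58 ]
pred mat corner (np.float64(150.57458542432337), np.float64(197.91581324217387))
pred mat corner (np.float64(74.0379618921843), np.float64(308.84025950614955))
pred mat corner (np.float64(261.77373561028685), np.float64(280.90151587362686))
pred mat corner (np.float64(201.1377696517878), np.float64(384.6162991970942))
```

View pics/w5.png

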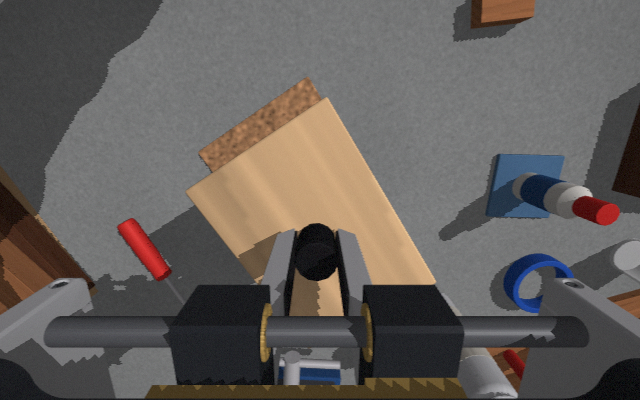

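The visible mat corners at (78, 308) and (152, 200) are about 3 px from prediction, and the lid's edges run parallel to the mat's. The corrected mat centre is about (482, -283), so I'll lower there.

servo_tool(
  motion=[
    [[-0.8, 0.2, 0.5], [0, 0, 0]],
    [[-1.2, 0.2, 1], [0, 0, 0]],
    [[-0.8, 0.2, 2.0], [0, 0, 0]],
    [[-0.3, 0, 2.0], [0, 0, 0]],
    [[0, 0, 2.5], [0, 0, 0]],
  ],
)

```text
time: 17.42
tool_pos: [482.1, -284.2, 145.6]
tool_rot: [[0.33, 0.944, 0.001], [0.944, -0.33, -0.001], [-0.001, 0.002, -1.0]]
wrist_force: [1.0, 0.1, -2.6]
width: 0.271
```

servo_tool(
  motion=[
    [[0, 0, 2.5], [0, 0, 0]],
    [[0, 0, 2.5], [0, 0, 0]],
    [[0, 0, 2.5], [0, 0, 0]],
    [[0, 0, 2], [0, 0, 0]],
    [[0, 0, 1], [0, 0, 0]],
  ],
)

```text
time: 17.83
tool_pos: [480.8, -282.4, 38.4]
tool_rot: [[0.328, 0.945, -0.003], [0.945, -0.328, 0.0], [-0.001, -0.003, -1.0]]
wrist_force: [-1.0, 0.9, -1.1]
width: 0.268
```

servo_tool(
  motion=[
    [[0, 0, 0.5], [0, 0, 0]],
    [[0, 0, 0], [0, 0, 0]],
    [[0, 0, 0], [0, 0, 0]],
    [[0, 0, 0], [0, 0, 0]],
    [[0, 0, 0], [0, 0, 0]],
  ],
)

```text
time: 18.25
tool_pos: [482.8, -282.6, 37.0]
tool_rot: [[0.328, 0.945, 0.002], [0.945, -0.328, -0.0], [0.0, 0.002, -1.0]]
wrist_force: [-0.1, 0.3, -2.4]
width: 0.269
```

servo_tool(
  motion=[
    [[0, 0, 0.3], [0, 0, 0]],
    [[0, 0, 0.3], [0, 0, 0]],
    [[0, 0, 0.2], [0, 0, 0]],
    [[0, 0, 0.1], [0, 0, 0]],
    [[0, 0, 0.1], [0, 0, 0]],
  ],
)

```text
time: 18.67
tool_pos: [482.0, -282.3, 25.8]
tool_rot: [[0.328, 0.945, -0.0], [0.945, -0.328, 0.0], [-0.0, -0.0, -1.0]]
wrist_force: [0.2, -0.2, -1.2]
width: 0.268
```

servo_tool(
  motion=[
    [[0, 0, 0.05], [0, 0, 0]],
    [[0, 0, 0.05], [0, 0, 0]],
    [[0, 0, 0], [0, 0, 0]],
    [[0, 0, 0], [0, 0, 0]],
    [[0, 0, 0], [0, 0, 0]],
  ],
)

```text
time: 19.08
tool_pos: [482.1, -282.4, 25.0]
tool_rot: [[0.328, 0.945, 0.0], [0.945, -0.328, -0.0], [-0.0, 0.0, -1.0]]
wrist_force: [0.5, -0.5, -1.6]
width: 0.27
```

servo_tool(
  motion=[
    [[0, 0, 0.05], [0, 0, 0]],
    [[0, 0, 0.05], [0, 0, 0]],
    [[0, 0, 0], [0, 0, 0]],
    [[0, 0, 0], [0, 0, 0]],
    [[0, 0, 0], [0, 0, 0]],
  ],
)

```text
time: 19.5
tool_pos: [482.1, -282.4, 24.0]
tool_rot: [[0.328, 0.945, 0.0], [0.945, -0.328, -0.0], [-0.0, 0.0, -1.0]]
wrist_force: [0.1, -0.3, -1.3]
width: 0.268
```

servo_tool(
  motion=[
    [[0, 0, 0.05], [0, 0, 0]],
    [[0, 0, 0], [0, 0, 0]],
    [[0, 0, 0], [0, 0, 0]],
    [[0, 0, 0], [0, 0, 0]],
    [[0, 0, 0], [0, 0, 0]],
  ],
)

```text
time: 19.92
tool_pos: [482.1, -282.3, 23.9]
tool_rot: [[0.328, 0.945, 0.0], [0.945, -0.328, 0.0], [0.0, 0.0, -1.0]]
wrist_force: [-3.2, 1.8, 8.8]
width: 0.266
```

Contact shows at 8.8 N, so I'll release and rise.

servo_tool(
  motion=[
    [[0, 0, 0], [0, 0, 0]],
    [[0, 0, 0], [0, 0, 0]],
    [[0, 0, 0], [0, 0, 0]],
    [[0, 0, 0], [0, 0, 0]],
    [[0, 0, 0], [0, 0, 0]],
  ],
  grip=0.3,
)

```text
time: 20.33
tool_pos: [482.1, -282.3, 23.4]
tool_rot: [[0.328, 0.945, -0.0], [0.945, -0.328, -0.0], [-0.0, -0.0, -1.0]]
wrist_force: [-0.1, 0.5, -0.1]
width: 0.586
```

servo_tool(
  motion=[
    [[0, 0, -0.5], [0, 0, 0]],
    [[0, 0, -1], [0, 0, 0]],
    [[0, 0, -2], [0, 0, 0]],
    [[0, 0, -3], [0, 0, 0]],
    [[0, 0, -3], [0, 0, 0]],
  ],
)

```text
time: 20.75
tool_pos: [481.4, -282.4, 120.0]
tool_rot: [[0.328, 0.945, -0.001], [0.945, -0.328, 0.0], [-0.0, -0.001, -1.0]]
wrist_force: [1.3, 1.1, 0.5]
width: 0.65
```

servo_tool(
  motion=[
    [[0, 0, -3], [0, 0, 0]],
    [[0, 0, -3], [0, 0, 0]],
    [[0, 0, -3], [0, 0, 0]],
    [[0, -1.5, -2], [0, 0, 0]],
    [[0, -1.5, 0], [0, 0, 0]],
  ],
)

```text
time: 21.17
tool_pos: [455.0, -273.8, 233.1]
tool_rot: [[0.328, 0.945, 0.005], [0.945, -0.328, -0.002], [0.0, 0.006, -1.0]]
wrist_force: [0.5, -0.4, -0.5]
width: 0.649
```

servo_tool(
  motion=[
    [[0, 0, 0], [0, 0, 0]],
    [[0, 0, 0], [0, 0, 0]],
    [[0, 0, 0], [0, 0, 0]],
    [[0, 0, 0], [0, 0, 0]],
    [[0, 0, 0], [0, 0, 0]],
  ],
)

```text
time: 21.58
tool_pos: [453.9, -272.6, 228.1]
tool_rot: [[0.328, 0.945, -0.001], [0.945, -0.328, -0.0], [-0.001, -0.001, -1.0]]
wrist_force: [0.3, 0.2, -0.6]
width: 0.649
```

```bash
python3 - <<'E'
from h import *
i,K,E=cam("wrist");save(i,"w6.png");st()
s,_,_=cam("side");save(s,"s4.png")
import numpy as np
a=np.vstack([cv2.resize(i,(480,300)),cv2.resize(s[100:360,200:500],(346,300),interpolation=cv2.INTER_CUBIC) if 0 else np.pad(cv2.resize(s[110:370,190:510],(369,300)),((0,0),(0,111),(0,0)))])
save(a,"f.png")
for z in (95-44,): print("knob top pred",proj(K,E,np.array([482.1,-282.4,51.])))
im=cv2.cvtColor(i,cv2.COLOR_RGB2HSV)
m=cv2.inRange(im,(5,50,60),(28,255,255));m[280:]=0;m=cv2.morphologyEx(m,cv2.MORPH_CLOSE,np.ones((15,15)))
cs,_=cv2.findContours(m,cv2.RETR_EXTERNAL,cv2.CHAIN_APPROX_NONE);c=max(cs,key=cv2.contourArea)
P=np.array([ray(K,E,(p[0][1],p[0][0]),5)[:2] for p in c],np.float32);print("mat",cv2.minAreaRect(P),cv2.boundingRect(c))
E
```

```text
t 21.6333 pos [ 453.891 -272.598  228.126]
[[ 0.328  0.945 -0.001]
 [ 0.945 -0.328 -0.   ]
 [-0.001 -0.001 -1.   ]]
q [-0.13   0.183  0.63   1.932 -0.122  1.065  1.788] F [ 0.194  1.195 -0.35 ] 0.6483573469433839
knob top pred (np.float64(203.10800551617976), np.float64(315.54562576720417))
mat ((481.9073486328125, -283.3919982910156), (200.16168212890625, 180.31594848632812), 13.251409530639648) (223, 97, 180, 179)
```

View pics/f.png

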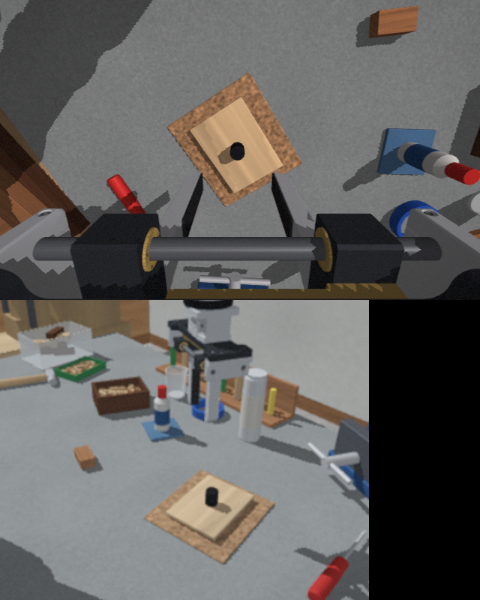

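The wrist and side views show the lid flat, knob up, in the middle of the mat. The mat centre measures (481.9, -283.4) and the lid was released at (482.1, -282.4). The bottle stands upright on the tile, the box is open where it was, and the bystanders haven't moved. The gripper is clear.

```bash
python3 -c "
from cell import env
print(env.job_done())"
```

```text
the job is handed in; nothing more can be done
None
```

The glue bottle is standing upright on the blue tile, and the lid is lying flat, knob up, in the middle of the cork mat. I handed the job in at about 22 s of the 67 s allowed.

- **Set-downs:** I lowered both in sub-millimetre steps until they touched, at under 10 N, then let go. The bottle was released at about (599, 20), against a tile centre of (600, 20).
- **Last checks:** The wrist camera put the mat centre at (481.9, -283.4). The lid was released at (482.1, -282.4), with its edges parallel to the mat's. The final wrist and side views show the box open in its place, the other things apparently undisturbed and the gripper clear.
- **Disagreement:** The first readings from the top camera were about 4–6 mm off the wrist camera's in y. I used the wrist values, which stayed consistent at closer range. No final check failed.

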